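# Nest rinsing cups in a tilted holder

### The job

Put the two loose stepped steel rinsing cups away in the tilted cup holder: nest one in the cup that is fixed in the holder and the other in that one, each pressed gently past the spring catches until it is fully home, shoulder on the rim below. Let go of the stack, and leave the straight beaker, the lidded canister and the plaster cast alone.

Things in the scene. Friction and masses are not known exactly. Their poses are not given: they have to be found in the camera images.
- first_cup: lowest steel cup, fixed in the tilted holder; same shape as the loose cups (78 tall, rim outer diameter 64, inner 59.6). Origin: centre of its underside. z runs out of the mouth, leaning 23 to 41 degrees from vertical roughly towards the robot; y is level, x points away from the robot and up. The holder stands firm; more than 60 N on this cup is rough
- rail_end (a point): outer end of the lower of two aluminium rails, 18 wide, 9 thick, that run along the stack below and above it (x = -42 to -51 and +42 to +51 in first_cup's axes, up to z = 126). Two cheeks hold the cup at y = +-45, up to z = 65. Gripping a cup with the fingers on its +-y sides keeps clear of all. Axes as first_cup
- catches (a point): on the stack's axis at z = 99 of first_cup, midway among four sprung steel cones (22 across) that stand out of the rails in opposed pairs at z = 87 and 111, 4 into the path of a cup's wide band. A cup merely let go stays about 15 short of home; some 4 to 12 N along the axis push it past each pair, then comes the hard stop. Axes as first_cup
- cup_a: one of two identical loose steel cups, upright, 78 tall, 70 to 140 g: body tapers out from diameter 40 (foot) to 56 at height 54, where a flat shoulder steps out to a straight band, outer diameter 64, inner 59.6, up to the rim. Origin: centre of underside, z to the mouth. Fully home, its shoulder is on the rim below, its origin 24 along the axis from the next cup's, and only the band shows
- cup_b: the other of two identical loose steel cups, upright, 78 tall, 70 to 140 g: body tapers out from diameter 40 (foot) to 56 at height 54, where a flat shoulder steps out to a straight band, outer diameter 64, inner 59.6, up to the rim. Origin: centre of underside, z to the mouth. Fully home, its shoulder is on the rim below, its origin 24 along the axis from the next cup's, and only the band shows
- beaker: bystander: loose straight-walled steel beaker, 62 diameter, 84 tall, no shoulder; stands among the cups. Origin: centre of the underside
- canister: bystander: round steel canister with a lid and black knob, 92 diameter, 97 tall. Origin: centre of the underside
- cast: bystander: off-white plaster dental cast with a row of teeth, 66 x 68, 40 tall. Origin: centre of the underside
Not all that is in view belongs to the job. What is shaped like the cup_a but blue or red is not meant.

How it is judged:
By the outcome, as a careful person would: the job done as asked, in the order asked, and still so for the second after the job is handed in, with the robot touching nothing.
It also fails if it takes over 64 s, if anything falls off the work surface, if the arm or the gripper's body presses on something with over 40 N, if the wrist force passes 120 N, or if a joint passes its speed limit or range.

### The arm

A 6-joint arm with a two-finger parallel gripper is mounted at the origin on the work surface. World frame = base frame: x ahead of the robot, y to its left, z up, the work surface at z = 0. Lengths are in m, angles in rad, forces in N, time in s.
With the tool pointing down it reaches from about 0.275 to 0.875 m from the base axis. Payload 12.5 kg.
Tool frame: the origin (TCP) lies on the centre line of the jaws, within the pads' length; the fingertips stand r.finger_overhang ahead of it and the grasp point (between the pads) lies 3 mm ahead of it (r.finger_overhang is the distance from the TCP to the fingertips, in m); z points along the fingers, y is the line along which they close (so a half turn about z gives the same grasp; the last joint's range is limited). The gripper opens to 85 mm and grips with 20 to 120 N. Pads are 22 mm wide; open, the fingers measure 114 mm over their backs; the gripper's body (76 mm by 85 mm) begins 54 mm behind the grasp point. The pads swing forward as they close: fully open they stand 13 mm farther back than shut.
Start: joints at [1.099, 0.351, 1.652, -0, 1.139, -0.085], TCP at [0.207, 0.509, 0.253] pointing down, gripper open.
Joint ranges: [-2.75, 2.75], [-0.79, 2.1], [0.01, 2.65], [-1.57, 4.71], [0.07, 3.14], [-2.87, 2.87]. Speed limits (rad/s): [2.22, 2.22, 2.79, 3.14, 3.14, 3.14].

### API

Orientations are given as a unit quaternion [x, y, z, w].
In Python, from cell import r, optics gives the robot as it stands. The module is installed in compiled form; this text tells all that it offers. Calls block until the motion is done:
- r.move_to(position, orientation): joint-space move of the TCP to a pose.
- r.move_linear(position, rot=None, vel=0.15): straight line of the TCP; rot=None keeps the orientation; vel is the mean speed in m/s.
- r.set_joints(angles): joint-space move.
- r.set_gripper(opening, squeeze=None): opening from 0.0 (shut) to 1.0 (fully open); squeeze is the grip in N (None keeps the last); returns when the fingers have stopped.
- r.sleep(seconds).
- r.inverse_kinematics(position, orientation): joint angles nearest the present ones, or None.
- optics.get_image(name): name is "scene" or "side" or "wrist"; returns a dict with "pixels" (384x512x3 uint8, red, green, blue), "depth" (384x512 float32, m along the optical axis (not along the pixel's ray), 0 where there is no reading), "fx", "fy", "cx", "cy" (pixels), "D" ([k1, k2, p1, p2, k3] as OpenCV has them; the pictures are not rectified), "camera_from_world" (4x4, takes a point from world to camera coordinates); the wrist camera has in their place "mount" (4x4, takes a point from camera to tool coordinates, whose origin is the TCP and whose axes are the flange's). Camera axes: x right, y down, z forward; pixel columns grow to the right and rows downward; lengths in m; the calibration is good to about 2 mm. A picture is of the moment at which its call begins: read the wrist's pose just before it.
A pose or a line that the arm cannot do raises r.PlanningError and nothing moves.
- r.hand_in(): hands the job in; it is judged then, once.
Readings, each from a call of its own:
- r.current_t(): time.
- r.current_q(): joint angles.
- r.current_qvel(): joint speeds.
- r.current_effort(): joint torques, N m.
- r.current_tool_pos(): TCP position.
- r.current_ee_rot(): TCP orientation.
- r.current_contact_force(): force on the tool from outside, world axes, zero at the start.
- r.current_torque(): the same for the moment, N m.
- r.current_opening(): opening from 0.0 (shut) to 1.0 (fully open).
- r.current_finger_force(): force on a finger pad.
Only numpy, scipy, OpenCV 4.12 (cv2) and the standard library are available. Lean on these libraries where they do the work, as an engineer would, in place of code of your own. Each camera call takes 0.05 s, during which the arm holds its last target. There are 200 camera calls.

## Working session

There is one attempt and no reset: what is moved stays moved. The work goes in short steps, each a Python script; the robot and the scene stay as the last script left them, time stands still between calls to the robot, and variables do not carry over. Pictures are saved under pics/ and viewed, at most 10 in all, crops included, and the job is handed in when it is done.

```bash
mkdir -p pics
cat > h.py <<'E'
import numpy as np, cv2
from cell import r, optics
from scipy.spatial.transform import Rotation as R
def cloud(im, T=None):
    K=np.array([[im['fx'],0,im['cx']],[0,im['fy'],im['cy']],[0,0,1]])
    h,w=im['depth'].shape
    u,v=np.meshgrid(np.arange(w),np.arange(h))
    p=cv2.undistortPoints(np.stack([u,v],-1).reshape(-1,1,2).astype(float),K,np.array(im['D'])).reshape(h,w,2)
    d=im['depth']; c=np.dstack([p[...,0]*d,p[...,1]*d,d])
    if T is None: T=np.linalg.inv(im['camera_from_world'])
    P=c@T[:3,:3].T+T[:3,3]; P[d==0]=np.nan
    return P
E
python3 - <<'E'
from h import *
import pickle
for n in ['scene','side']:
    im=optics.get_image(n); pickle.dump(im,open(n+'.pkl','wb'))
    cv2.imwrite(f'pics/{n}.png',cv2.resize(im['pixels'][...,::-1],(800,600),interpolation=cv2.INTER_CUBIC))
    T=np.linalg.inv(im['camera_from_world']); print(n,T.round(3).tolist(),(im['depth']>0).mean())
print(r.finger_overhang,r.current_t(),r.current_ee_rot())
E
```

```text
scene [[0.608, 0.673, -0.421, 0.969], [0.794, -0.505, 0.339, -0.223], [0.015, -0.54, -0.841, 0.918], [0.0, 0.0, 0.0, 1.0]] 0.9957784016927084
side [[0.921, -0.234, 0.31, 0.294], [-0.388, -0.527, 0.756, -0.61], [-0.014, -0.817, -0.576, 0.616], [0.0, 0.0, 0.0, 1.0]] 0.9957834879557291
0.022 0.1 [ 1.92199821e-01  9.81355673e-01 -4.99892942e-04 -1.47697256e-04]
```

View pics/scene.png

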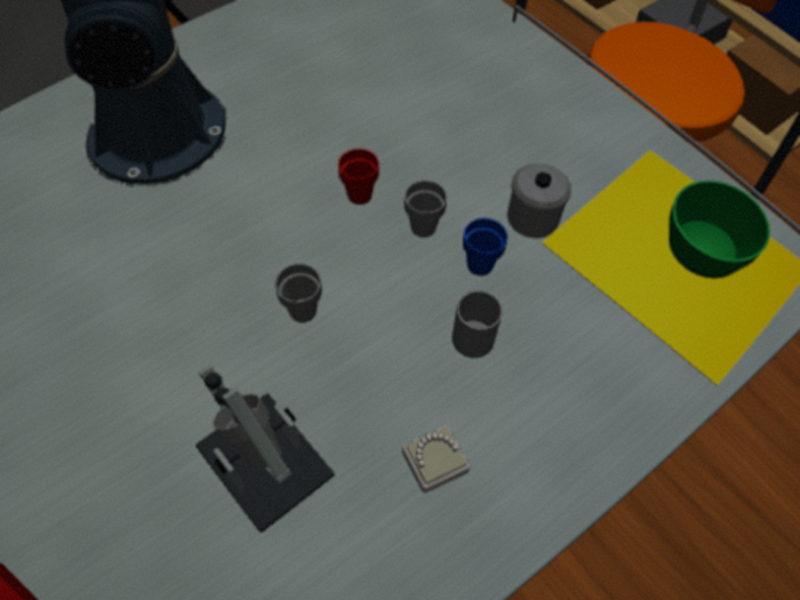

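View pics/side.png

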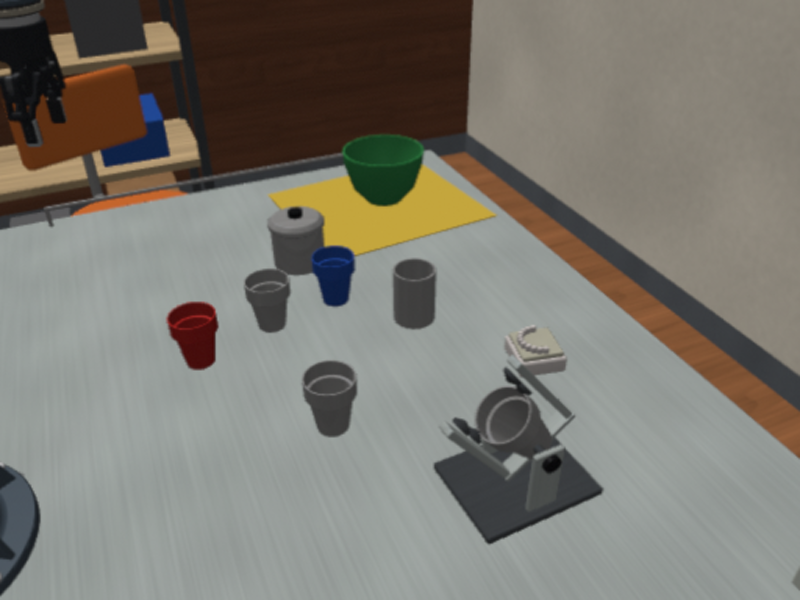

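Steel candidates in the scene view (800x600 px) are (300,290), (425,208) and (477,322). The first two have a shoulder and tapered foot, so they are the cups. (477,322) is straight, so it is the beaker. Red (358,175) and blue (485,245) are excluded by colour. I'll confirm this in one crop.

Run:
```python
from h import *
import pickle
S={n:pickle.load(open(n+'.pkl','rb')) for n in ['scene','side']}
a=S['side']['pixels'][160:290,145:295]; b=S['side']['pixels'][225:355,265:395]
a=cv2.resize(a[...,::-1],(400,346),interpolation=cv2.INTER_CUBIC); b=cv2.resize(b[...,::-1],(346,346),interpolation=cv2.INTER_CUBIC)
cv2.imwrite('pics/crop.png',np.hstack([a,b]))
from scipy.optimize import least_squares
for nm,uv in {'near':{'scene':(300,290),'side':(330,395)},'far':{'scene':(425,208),'side':(268,300)}}.items():
    for n in S:
        P=cloud(S[n]); u,v=[int(x*.64) for x in uv[n]]
        Q=P[v-35:v+35,u-30:u+30].reshape(-1,3); Q=Q[~np.isnan(Q[:,0])]
        rim=Q[(Q[:,2]>.074)&(Q[:,2]<.085)]
        rim=rim[np.linalg.norm(rim[:,:2]-np.median(rim[:,:2],0),axis=1)<.05]
        s=least_squares(lambda c:np.hypot(*(rim[:,:2]-c).T)-.031,rim[:,:2].mean(0),loss='soft_l1',f_scale=.001)
        # full-model check: points on body
        print(nm,n,len(rim),s.x.round(4),np.sqrt((s.fun**2).mean()).round(4),'ztop',np.percentile(Q[:,2],[99]).round(4))
P=cloud(S['side']); print('floor z',np.nanmedian(P[330:345,100:200,2]),np.nanmedian(cloud(S['scene'])[300:320,60:100,2]))
for n,uvs in {'side':[(480,460),(545,385),(505,392),(478,430),(535,415),(480,520),(545,510)],'scene':[(250,430),(285,470),(235,400),(250,400)]}.items():
    P=cloud(S[n])
    for u,v in uvs: print(n,u,v,P[int(v*.64),int(u*.64)].round(3))
```

```text
near scene 113 [0.4652 0.0068] 0.001 ztop [0.0774]
near side 187 [0.465  0.0053] 0.0011 ztop [0.0778]
far scene 100 [0.4513 0.2434] 0.001 ztop [0.0779]
far side 130 [0.451  0.2414] 0.0013 ztop [0.0777]
floor z -0.00036234001027063423 -0.000990031237368294
side 480 460 [ 0.568 -0.172  0.069]
side 545 385 [ 0.743 -0.034  0.   ]
side 505 392 [ 0.613 -0.139  0.121]
side 478 430 [ 0.567 -0.164  0.105]
side 535 415 [ 0.621 -0.183  0.122]
side 480 520 [ 0.558 -0.199  0.011]
side 545 510 [ 0.626 -0.216  0.01 ]
scene 250 430 [ 0.638 -0.163  0.142]
scene 285 470 [ 0.681 -0.152  0.087]
scene 235 400 [ 0.613 -0.161  0.177]
scene 250 400 [ 0.585 -0.139  0.096]
```

View pics/crop.png

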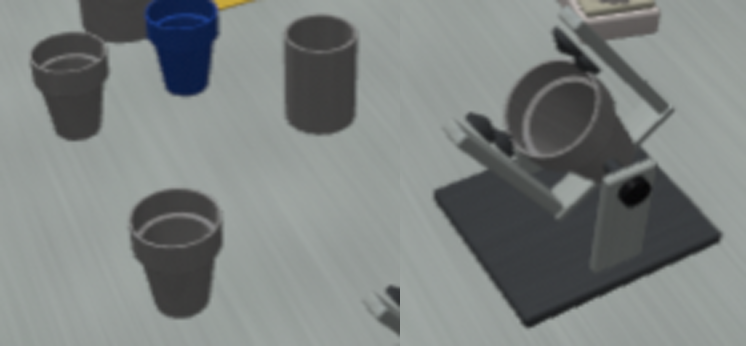

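The crop confirms it. The left pane shows the stepped steel cup at (70,85), blue at (182,45), the straight beaker at (320,75) and the second stepped cup at (177,250). The right pane shows the holder with the fixed cup, mouth near (563,115). Next I fit the holder model to the clouds.

```bash
cat >> h.py <<'E'
from scipy.optimize import least_squares
prof=np.array([(0,0),(20,0),(28,54),(32,54),(32,78),(29.8,78),(29.8,56),(26,54),(18,2),(0,2)])/1000.
def dpoly(q):
    d=np.full(len(q),9.)
    for a,b in zip(prof[:-1],prof[1:]):
        t=np.clip(((q-a)@(b-a))/((b-a)@(b-a)),0,1); d=np.minimum(d,np.linalg.norm(q-a-t[:,None]*(b-a),axis=1))
    return d
def dbox(p,lo,hi):
    c=(np.array(lo)+hi)/2; h=(np.array(hi)-lo)/2; q=np.abs(p-c)-h
    return np.abs(np.linalg.norm(np.maximum(q,0),axis=1)+np.minimum(q.max(1),0))
def dcup(p): return dpoly(np.c_[np.hypot(p[:,0],p[:,1]),p[:,2]])
def dhold(p):
    d=dcup(p)
    for s in (1,-1):
        lo,hi=sorted((s*.042,s*.051)); d=np.minimum(d,dbox(p,(lo,-.009,-.03),(hi,.009,.126)))
    return d
def frame(yaw,tilt):  # x away&up, z leaning back to the robot
    return (R.from_euler('z',yaw)*R.from_euler('y',-tilt)).as_matrix()
def fit(pts,x0,df=dhold,f=.002,mx=.008):
    fun=lambda x:df((pts-x[:3])@frame(x[3],x[4]))
    for m in (.03,.015,mx):
        sel=fun(x0)<m; P=pts[sel]
        s=least_squares(lambda x:df((P-x[:3])@frame(x[3],x[4])),x0,loss='soft_l1',f_scale=f,x_scale=[.01,.01,.01,.1,.1]); x0=s.x
    return x0,len(P),np.sqrt(np.mean(np.minimum(s.fun**2,1)))
E
python3 - <<'E'
from h import *
import pickle
S={n:pickle.load(open(n+'.pkl','rb')) for n in ['scene','side']}
C={}
for n in S:
    Q=cloud(S[n]).reshape(-1,3); Q=Q[~np.isnan(Q[:,0])]
    C[n]=Q[(abs(Q[:,0]-.62)<.12)&(abs(Q[:,1]+.16)<.1)&(Q[:,2]>.02)&(Q[:,2]<.25)]
C['both']=np.vstack([C['scene'],C['side']])
for n in ['both','scene','side']:
  best=None
  for t in (25,32,39):
    for yw in (0,.15,.3):
      t_=np.radians(t); z=frame(yw,t_)[:,2]; o=np.array([.588,-.155,.11])-z*.078
      x=fit(C[n],np.r_[o,yw,t_])
      k=(-x[1],x[2])
      if best is None or x[2]-x[1]*1e-5<best[1]: best=(x,x[2]-x[1]*1e-5)
  x=best[0]; print(n,len(C[n]),x[0][:3].round(4),np.degrees(x[0][3:]).round(2),x[1],x[2].round(5))
P=cloud(S['scene']).reshape(-1,3);px=S['scene']['pixels'].reshape(-1,3).astype(int)
for nm,m in {'red':(px[:,0]>80)&(px[:,1]<40),'blue':(px[:,2]>90)&(px[:,0]<50)}.items():
    q=P[m&(P[:,2]>.06)&(P[:,2]<.09)&(abs(P[:,1])<.5)&(P[:,0]<.8)]; print(nm,((q.min(0)+q.max(0))/2).round(3),(q.max(0)-q.min(0)).round(3))
E
```

```text
both 5712 [ 0.6423 -0.1606  0.0542] [ 3.16 37.46] 4328 0.00204
scene 2210 [ 0.6405 -0.1595  0.0534] [ 2.96 32.51] 1786 0.00217
side 3502 [ 0.6422 -0.1607  0.0542] [ 3.19 37.82] 2631 0.00207
red [ 0.47  -0.134  0.076] [0.321 0.731 0.009]
blue [0.56  0.268 0.077] [0.058 0.058 0.004]
```

```bash
cat >> h.py <<'E'
def toolrot(x,flip=1):
    F=frame(x[3],x[4]); y=F[:,1]*flip; z=-F[:,2]
    return R.from_matrix(np.c_[np.cross(y,z),y,z]).as_quat()
def wcloud(name):
    p=np.array(r.current_tool_pos()); q=r.current_ee_rot(); im=optics.get_image('wrist')
    T=np.eye(4); T[:3,:3]=R.from_quat(q).as_matrix(); T[:3,3]=p
    cv2.imwrite(f'pics/{name}.png',im['pixels'][...,::-1]); P=cloud(im,T@im['mount']).reshape(-1,3); return P[~np.isnan(P[:,0])]
E
python3 - <<'E'
from h import *
x=np.r_[.6423,-.1606,.0542,np.radians([3.16,37.5])]
im=optics.get_image('wrist'); print(np.array(im['mount']).round(3).tolist(),im['fx'])
z=frame(x[3],x[4])[:,2]
for f in (1,-1):
  for d in (.1,.15,.3): print(f,d,np.round(r.inverse_kinematics(x[:3]+z*d,toolrot(x,f)),2) if r.inverse_kinematics(x[:3]+z*d,toolrot(x,f)) is not None else None)
q=R.from_quat
for nm,p in {'near':(.465,.006,.075),'far':(.451,.2425,.075)}.items():
  for yw in (-90,-60,-30,0,30,60,90,120):
    Rz=R.from_euler('z',yw,degrees=True)*R.from_matrix(np.diag([1,-1,-1.]))
    j=r.inverse_kinematics(p,Rz.as_quat()); print(nm,yw,None if j is None else np.round(j,2))
E
```

```text
[[-0.0, -0.962, -0.273, 0.07], [1.0, -0.001, 0.001, -0.0], [-0.001, -0.273, 0.962, -0.12], [0.0, 0.0, 0.0, 1.0]] 307.1937934095249
1 0.1 None
1 0.15 None
1 0.3 [-0.65  0.01  2.11  0.73  0.63 -2.79]
-1 0.1 [-0.48  0.47  1.99  1.29  0.33 -0.14]
-1 0.15 [-0.51  0.36  2.04  1.12  0.37  0.02]
-1 0.3 [-0.65  0.01  2.11  0.73  0.63  0.35]
near -90 None
near -60 [-0.09  0.49  2.   -0.    0.66  2.53]
near -30 [-0.09  0.49  2.   -0.    0.66  2.01]
near 0 [-0.09  0.49  2.   -0.    0.66  1.48]
near 30 [-0.09  0.49  2.   -0.    0.66  0.96]
near 60 [-0.09  0.49  2.   -0.    0.66  0.44]
near 90 [-0.09  0.49  2.   -0.    0.66 -0.09]
near 120 [-0.09  0.49  2.   -0.    0.66 -0.61]
far -90 [ 0.4   0.55  1.88 -0.    0.72 -2.74]
far -60 None
far -30 [ 0.4   0.55  1.88 -0.    0.72  2.5 ]
far 0 [ 0.4   0.55  1.88 -0.    0.72  1.97]
far 30 [ 0.4   0.55  1.88 -0.    0.72  1.45]
far 60 [ 0.4   0.55  1.88 -0.    0.72  0.93]
far 90 [ 0.4   0.55  1.88 -0.    0.72  0.4 ]
far 120 [ 0.4   0.55  1.88 -0.    0.72 -0.12]
```

Run:
```python
from h import *
import pickle
x=np.r_[.6423,-.1606,.0542,np.radians([3.16,37.5])]
F=frame(x[3],x[4]); t0=r.current_t()
r.move_to(x[:3]+F[:,2]*.21,toolrot(x,-1)); print(r.current_t()-t0,r.current_q(),r.current_contact_force())
W=wcloud('w1'); np.save('w1.npy',W)
S={n:pickle.load(open(n+'.pkl','rb')) for n in ['scene','side']}
crop=lambda Q:Q[(abs(Q[:,0]-.62)<.12)&(abs(Q[:,1]+.16)<.1)&(Q[:,2]>.02)&(Q[:,2]<.2)]
C={n:cloud(S[n]).reshape(-1,3) for n in S}; C={n:crop(q[~np.isnan(q[:,0])]) for n,q in C.items()}; C['wrist']=crop(W)
C['all']=np.vstack(list(C.values())); pickle.dump(C,open('C.pkl','wb'))
for n in C:
  for x0 in (x,np.r_[x[:4],x[4]-.06]):
    a=fit(C[n],x0); print(n,a[0][:3].round(4),np.degrees(a[0][3:]).round(2),a[1],a[2].round(5))
```

```text
2.6333 [-0.56019146  0.21523868  2.08194545  0.92884394  0.45509024  0.18189027] [-0.49054686  0.00303344  0.26591923]
scene [ 0.6405 -0.1595  0.0534] [ 2.96 32.51] 1786 0.00217
scene [ 0.6405 -0.1595  0.0534] [ 2.96 32.51] 1786 0.00217
side [ 0.6422 -0.1607  0.0542] [ 3.19 37.86] 2629 0.00206
side [ 0.6422 -0.1607  0.0542] [ 3.19 37.85] 2630 0.00206
wrist [ 0.6427 -0.1603  0.0555] [ 3.13 37.95] 5652 0.00205
wrist [ 0.6427 -0.1603  0.0555] [ 3.13 37.95] 5652 0.00205
all [ 0.6424 -0.1604  0.0551] [ 3.19 37.72] 9970 0.00204
all [ 0.6424 -0.1604  0.0551] [ 3.19 37.72] 9970 0.00204
```

View pics/w1.png

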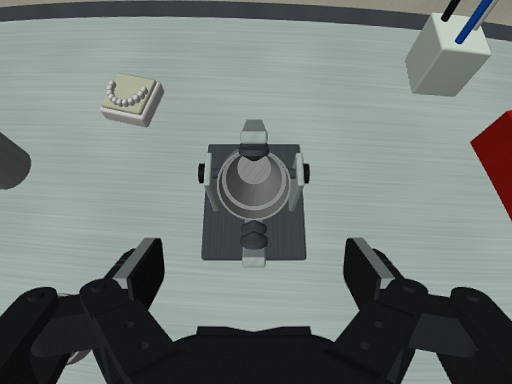

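The wrist view shows the holder centred at (254,185), with the fixed cup's mouth between the catches at (254,150) and (254,235). The wrist and side fits agree within 1 mm. Next I refine the near cup from above, grasp it and move to pre-insert.

```bash
cat >> h.py <<'E'
X=np.r_[.6425,-.1604,.0550,np.radians([3.17,37.85])]
F=frame(X[3],X[4]); QT=toolrot(X,-1)
DOWN=toolrot(np.r_[X[:4],0],-1)
H=.074  # TCP height on the cup
def pick(c,name):
    t0=r.current_t()
    r.move_to([c[0]-.03,c[1],.24],DOWN)
    W=wcloud(name); n=W[(np.hypot(W[:,0]-c[0],W[:,1]-c[1])<.05)&(W[:,2]>.004)&(W[:,2]<.09)]
    s=least_squares(lambda v:dcup(n-np.r_[v,0]),c,loss='soft_l1',f_scale=.002,x_scale=.01); cc=s.x
    print('wrist centre',cc.round(4),'rms',np.sqrt((s.fun**2).mean()).round(4))
    if np.hypot(*(cc-c))>.004: print('mismatch'); cc=np.array(c)
    else: cc=(cc+c)/2
    ob=W[(W[:,2]>.03)&(W[:,2]<.15)&(abs(W[:,0]-cc[0])<.025)&(abs(W[:,1]-cc[1])>.034)&(abs(W[:,1]-cc[1])<.065)]; print('obstacle pts',len(ob))
    r.move_to([*cc,.14],DOWN); r.move_linear([*cc,H],vel=.12)
    r.set_gripper(0.0,70); print('opening',r.current_opening(),r.current_finger_force())
    r.move_linear([*cc,.2],vel=.15); print('lift',r.current_opening(),r.current_finger_force(),r.current_contact_force().round(2),'t',r.current_t()-t0,r.current_t())
E
python3 - <<'E'
from h import *
z=F[:,2]
r.move_linear(X[:3]+z*.26)
pick([.465,.006],'w2')
r.move_to(X[:3]+z*(H+.11),QT)
print(r.current_t(),r.current_opening())
for n in ['scene','side']:
    im=optics.get_image(n); P=cloud(im).reshape(-1,3); P=P[~np.isnan(P[:,0])]; np.save(n+'2.npy',P)
    if n=='side': cv2.imwrite('pics/side2.png',cv2.resize(im['pixels'][200:350,240:420,::-1],(720,600)))
print(r.current_tool_pos(),r.current_contact_force())
E
```

```text
wrist centre [0.4656 0.0069] rms 0.0008
obstacle pts 0
opening 0.7206207292758082 74.50503433356062
lift 0.7253901840774075 76.11548090586439 [-0.03 -0.56 -1.29] t 3.6582999999999997 6.975
8.1917 0.7222790585231015
[ 0.52994772 -0.16598444  0.20019683] [ 0.01851717 -0.18109579 -1.49039568]
```

View pics/side2.png

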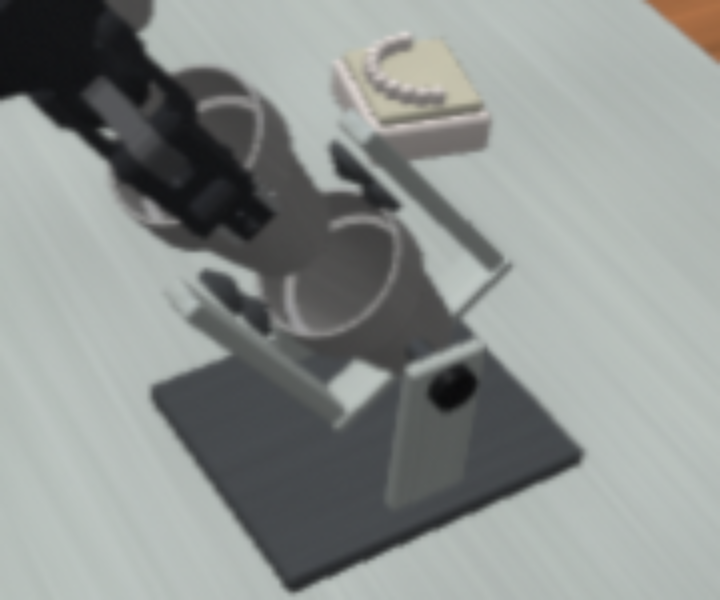

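The cup is held at about (215,155), coaxial with the holder, and its foot is just at the fixed cup's mouth. I'll measure the alignment in both cameras.

```bash
cat >> h.py <<'E'
def held(P,z0,dz=(.0,.09)):
    L=(P-X[:3])@F; n=L[(np.hypot(L[:,0],L[:,1])<.038)&(L[:,2]>z0+dz[0])&(L[:,2]<z0+dz[1])]
    def fn(v):
        M=(R.from_euler('xy',v[3:])).as_matrix(); return dcup((n-np.r_[v[0],v[1],z0+v[2]])@M)
    v=np.zeros(5)
    s=least_squares(fn,v,loss='soft_l1',f_scale=.001,x_scale=[.01,.01,.01,.1,.1])
    return len(n),(s.x[:3]*1e3).round(2),np.degrees(s.x[3:]).round(2),np.sqrt(np.mean(s.fun**2)).round(4)
E
python3 - <<'E'
from h import *
for n in ('scene2','side2'): 
    P=np.load(n+'.npy'); print(n,'held',held(P,.11,(.0,.08)))
P=np.load('side2.npy'); 
import pickle
C=pickle.load(open('C.pkl','rb'))
for n in ('side','wrist'): print(n,'fixed',held(C[n],0,(.02,.08)))
E
```

```text
scene2 held (1494, array([-0.73,  0.67, -0.26]), array([-0.12,  0.6 ]), np.float64(0.0014))
side2 held (1208, array([-0.11, -0.72, -0.73]), array([-0.28, -0.48]), np.float64(0.004))
side fixed (1444, array([-0.55, -0.83,  0.88]), array([-0.37, -0.22]), np.float64(0.0012))
wrist fixed (3006, array([0.54, 0.04, 0.55]), array([-0.1 , -0.15]), np.float64(0.0017))
```

```bash
cat >> h.py <<'E'
def insert(start,home,fmax=30):
    z=F[:,2]; off=start; b=np.array(r.current_contact_force())
    r.move_linear(X[:3]+z*(H+start),vel=.08); 
    while off>home-.0035:
        off-=.0015 if off>home+.003 else .0005
        r.move_linear(X[:3]+z*(H+off),vel=.03)
        f=F.T@(np.array(r.current_contact_force())-b); a=(F.T@(np.array(r.current_tool_pos())-X[:3]))[2]-H
        print(f'{off*1e3:.1f} {a*1e3:.1f}',f.round(1))
        if np.hypot(f[0],f[1])>15: print('side force'); return False
        if f[2]>fmax or (f[2]>18 and off<home+.0022): return off<home+.003
    return True
E
python3 - <<'E'
from h import *
print(insert(.078,.024),r.current_t(),r.current_opening(),r.current_finger_force())
E
```

```text
76.5 76.7 [-0.8  0.2 -0.9]
75.0 75.0 [-0.8  0.3  0.4]
73.5 73.4 [1.3 0.4 0.2]
72.0 71.9 [-0.2  0.3  0.2]
70.5 70.4 [1.5 0.7 0.4]
69.0 68.9 [ 0.1 -0.3 -0.6]
67.5 67.4 [-0.2 -0.1  0.4]
66.0 65.9 [-0.4  0.5  1. ]
64.5 64.5 [1.6 0.8 0.7]
63.0 63.0 [ 1.5 -0.6  1.1]
61.5 61.4 [-1.1 -0.6  1. ]
60.0 59.9 [-0.  -0.5  1.9]
58.5 58.3 [ 0.2  0.3 -0.5]
57.0 56.9 [-0.7 -0.7 -2. ]
55.5 55.4 [ 1.2 -0.5 -0.9]
54.0 53.9 [ 0.5 -0.3 -0.4]
52.5 52.4 [-0.1  0.6  0. ]
51.0 50.9 [ 0.2 -0.1 -0.6]
49.5 49.4 [ 0.  -1.1 -0.6]
48.0 47.9 [ 0.3 -0.4 -1. ]
46.5 46.4 [-0.2  0.3 -0.6]
45.0 44.9 [ 1.1 -0.7 -0.7]
43.5 43.4 [ 0.  -1.3 -0.2]
42.0 41.9 [ 0.5 -0.3 -1.1]
40.5 40.5 [ 0.6 -0.1  0.7]
39.0 38.9 [ 0.8 -0.2  0.9]
37.5 37.4 [-0.3 -0.7  2.6]
36.0 35.9 [-0.5 -0.6  2.6]
34.5 34.3 [ 1.2 -0.1 -0.1]
33.0 32.8 [-0.4 -0.4 -0.9]
31.5 31.4 [ 1.6  0.4 -0.4]
30.0 29.9 [ 0.2  0.1 -1.6]
28.5 28.4 [ 0.4 -0.  -1.9]
27.0 26.9 [ 0.7 -0.4 -2. ]
26.5 26.5 [ 1.5  0.1 -0.2]
26.0 26.0 [1.  0.9 0.4]
25.5 25.5 [ 1.5 -0.5  2. ]
25.0 25.0 [1.4 0.4 1. ]
24.5 24.5 [ 0.6 -0.3  1.4]
24.0 24.0 [1.5 0.1 2. ]
23.5 23.8 [-0.2  1.4 12.1]
23.0 23.7 [-1.   2.  21.8]
True 19.3417 0.7211255418162977 78.952140819747
```

There was a clear hard stop at 23.8 mm. I'll release, check with the wrist camera, then pick the second cup.

Run:
```python
from h import *
z=F[:,2]
r.set_gripper(1.0); r.move_linear(X[:3]+z*.26,vel=.2)
W=wcloud('w3'); print('cup_a in holder',held(W,.024,(.05,.08)))
r.move_to([.44,0,.26],DOWN)
pick([.4512,.2424],'w4')
r.move_to([.44,0,.26],DOWN)
r.move_to(X[:3]+z*(H+.14),QT)
print(r.current_t(),r.current_opening())
for n in ['scene','side']:
    P=cloud(optics.get_image(n)).reshape(-1,3); print(n,'held',held(P[~np.isnan(P[:,0])],.14,(0,.08)))
```

```text
cup_a in holder (1784, array([-1.85,  0.  ,  0.75]), array([0.15, 1.32]), np.float64(0.0008))
wrist centre [0.4516 0.2432] rms 0.0008
obstacle pts 0
opening 0.7244741463263071 76.03533723391593
lift 0.7192894465173119 75.97753400914371 [-0.36 -0.78 -1.62] t 3.566700000000001 25.35
27.4667 0.7218466126732818
scene held (1527, array([ 0.39,  1.39, -0.72]), array([0.17, 0.14]), np.float64(0.0012))
side held (1225, array([-0.37,  0.18,  0.17]), array([0.15, 0.04]), np.float64(0.0009))
```

```bash
python3 - <<'E' | tail -24
from h import *
z=F[:,2]
print(insert(.080,.048),r.current_t(),r.current_opening())
E
```

```text
74.0 73.9 [-1.9  0.1 -0.7]
72.5 72.4 [-0.1  0.1  0.3]
71.0 70.9 [-1.1  0.2  0.2]
69.5 69.4 [-0.2 -0.4  0.2]
68.0 67.9 [-0.4  0.6  0. ]
66.5 66.4 [-0.1 -0.  -0.8]
65.0 65.0 [ 0.6 -0.2  0.4]
63.5 63.4 [1.5 0.7 0. ]
62.0 61.9 [ 0.3 -0.3  1.2]
60.5 60.4 [-1.2  0.5  0.7]
59.0 58.9 [0.2 0.1 0.9]
57.5 57.3 [ 0.4 -1.  -2.2]
56.0 55.9 [-0.3 -0.2 -1.2]
54.5 54.4 [-1.6 -0.8 -1.5]
53.0 52.9 [-1.5 -0.4 -1.3]
51.5 51.4 [ 0.5 -0.3 -1. ]
50.0 49.9 [-0.   0.3 -0.6]
49.5 49.5 [-0.8 -0.2 -0. ]
49.0 49.0 [-0.8 -0.3  1.1]
48.5 48.5 [-0.2  0.3  0.9]
48.0 48.0 [-0.2  0.   2.5]
47.5 47.8 [-1.5  1.9 11.7]
47.0 47.8 [-3.1  2.9 22.4]
True 34.9667 0.727305162189953
```

The second cup hit its hard stop at 47.8 mm, as expected. I'll release, retract and check.

Run:
```python
from h import *
z=F[:,2]
r.set_gripper(1.0); r.move_linear(X[:3]+z*.28,vel=.2)
W=wcloud('w5'); print('wrist cup_b',held(W,.048,(.05,.08)))
r.move_to([.40,0.1,.32],DOWN)
im=optics.get_image('side'); P=cloud(im).reshape(-1,3); P=P[~np.isnan(P[:,0])]
print('side cup_b',held(P,.048,(.03,.08)),r.current_t(),r.current_opening())
cv2.imwrite('pics/side3.png',cv2.resize(im['pixels'][200:350,240:420,::-1],(720,600)))
```

```text
wrist cup_b (2085, array([-3.33, -0.39,  0.74]), array([-0.2 ,  1.96]), np.float64(0.0013))
side cup_b (1803, array([-1.97, -9.47, -0.12]), array([-5.76,  0.67]), np.float64(0.0022)) 37.5917 1.0021292254648657
```

View pics/side3.png

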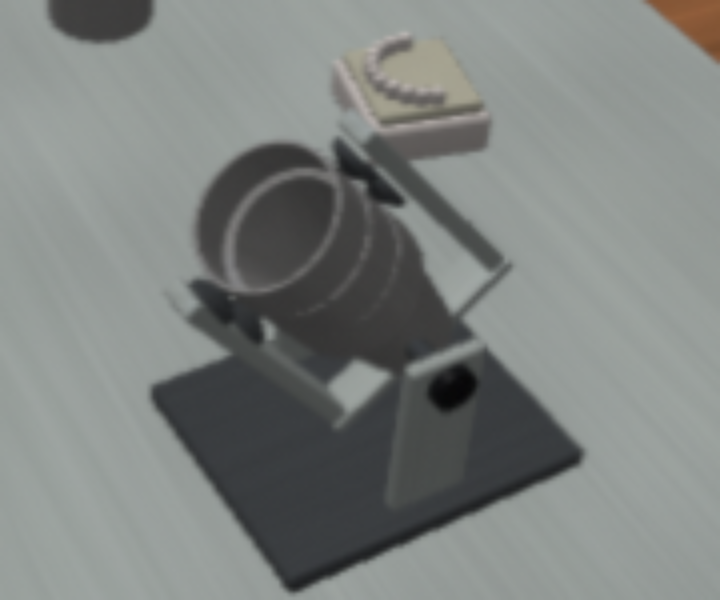

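The picture shows three nested bands, at about (270,235), (345,265) and (390,280). The stack stands free in the holder. The wrist fit puts cup_b's height 0.74 mm off nominal, against 0.75 for cup_a and 0.55 for the fixed cup, so it is home.

```bash
python3 -c "
from cell import r
print(r.hand_in())"
```

```text
the job is handed in; nothing more can be done
None
```

Both cups are nested in the holder, each pressed past the catches to its hard stop and released; the job was handed in at about 38 s with no bystander touched.

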